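# Free the cam lock and close the ring-forming jig

### The arm

A 6-joint arm with a two-finger parallel gripper is mounted at the origin on the work surface. World frame = base frame: x ahead of the robot, y to its left, z up, the work surface at z = 0. Lengths are in mm, angles in rad, forces in N, time in s.
With the tool pointing down it reaches from about 350 to 775 mm from the base axis. Payload 7.3 kg.
Tool frame: the origin (TCP) lies between the finger pads; the fingertips stand 17 mm ahead of it and the grasp point (between the pads) lies 2 mm behind it; z points along the fingers, y is the line along which they close (so a half turn about z gives the same grasp; the last joint's range is limited). The gripper opens to 92 mm and grips with 3 to 60 N. Pads are 19 mm wide; open, the fingers measure 130 mm over their backs; the gripper's body (75 mm by 190 mm) begins 47 mm behind the grasp point.
Start: joints at [-1.387, 0.342, 1.524, -0, 1.275, -0.146], TCP at [170.046, -496.717, 243.741] pointing down, gripper open.
Joint ranges: [-2.53, 2.53], [-0.77, 2.02], [0.04, 2.7], [-1, 4.14], [0.28, 2.66], [-3.11, 3.11]. Speed limits (rad/s): [2.57, 2.57, 3.14, 3.14, 3.14, 3.14].

### API

Orientations are given as a unit quaternion [w, x, y, z].
In Python, from cell import manip, cams gives the robot as it stands.
- The arm moves only by the tool arm_command, never from a script. Its argument "motion" is a list of rows, each a list of 6 numbers: the shift along the tool's x, y, z as a fraction of full scale, then the turn, a rotation vector about the tool's x, y, z as a fraction of full scale. In form: [[dx, dy, dz, rx, ry, rz], ...]. A call has 1 to 20 rows; each row is the pose to reach, as a shift and turn from the pose commanded when the call began, along the tool's axes at that moment; what a row does not reach only later rows make up. Full scale, the value 1, is 0.1 m for a shift and 90 degrees for a turn. A row lasts 1/12 s, in which the tool goes at most 41.7 mm and 7.16 degrees, less where a joint would pass 70% of its speed; a pose out of reach is approached as far as the arm can. A call with a number of a shift or a turn outside -1 to 1 is refused whole. A call with a gripper value outside its range is refused whole. "grip" is the gripper's target within -1 to 1 (shut at 1, half-way at 0, fully open at -1), set as the call begins (left out, the last holds). The fingers move at their own pace and stop on an object; "squeeze" is the grip in N (left out, the last holds). Time passes only in rows, so rows that repeat a pose let the fingers close. It gives the time, the measured TCP pose, the force, the opening and the grip force at its end, in the units of the state.
- manip.get_state(): the state, without advancing time (a new reading comes with each control period).
- cams.grab_frame(name): name is "scene" or "top" or "wrist"; returns a dict with "color" (400x640x3 uint8, blue, green, red), "range_z" (400x640 float32, mm along the optical axis (not along the pixel's ray), 0 where there is no reading), "intrinsics" (3x3 intrinsics, pixels), "rvec" (rotation vector, rad) and "tvec" (3), from world to camera coordinates, as OpenCV has them. Camera axes: x right, y down, z forward; pixel columns grow to the right and rows downward; lengths in mm; the calibration is good to about 2 mm. A picture is of the moment at which its call begins.
- manip.sign_off(): hands the job in; it is judged then, once.
The state is a dict: "clock": time; "joint_positions": joint angles; "dq": joint speeds; "joint_torque": joint torques, N m; "tcp_pos": TCP position; "ee_rot": TCP orientation; "wrist_force": force on the tool from outside, world axes, zero at the start; "torque": the same for the moment, N m; "width": finger opening in mm; "grip_force": force on a finger pad.
Only numpy, scipy, OpenCV 4.12 (cv2) and the standard library are available. Lean on these libraries where they do the work, as an engineer would, in place of code of your own. Each camera call takes 0.05 s, during which the arm holds its last target. There are 200 camera calls.

### The job

On the ring-forming jig, first turn the cam by pushing its lever sideways with your fingertips until the lever points straight forward (parallel to the slide, the way the slide goes towards the brass ring), which puts the cam's low point towards the slide. Only then push the slide forward by its push plate until it is fully home, and take the hand away. Do not grip or lift anything, and leave the cam at its low point and the things standing around the jig where they are.

Things in the scene. Friction and masses are not known exactly. Their poses are not given: they have to be found in the camera images.
- jig: Bench jig fixed to the table: dark steel base plate 220 x 150 x 12 mm. Origin under its centre, on the table; x = FORWARD (the way the slide is pushed), y = left of forward, z up. An aluminium slide 42 mm wide, top at 30 mm, runs along x between 35 mm high rails at y = -35 mm. On its left it carries a lug that meets the rim of the cam.
- cam_pivot (a point): Point on the cam's vertical pivot axis, 50 mm above the table; at x = 35, y = 32 mm of the jig. The cam is a steel disc, 56 mm diameter, 14 to 28 mm above the table, its centre 12 mm off the pivot axis, towards the lever. The hub on the axis is 43 mm high.
- lever_pin (a point): Middle of the upright dark steel pin at the end of the cam's lever, 50 mm above the table. Pin 14 mm diameter, from 37 to 64 mm above the table, 70 mm from the pivot axis. The lever bar under it is 14 mm wide, 30 to 37 mm above the table, and runs from the pivot over the high side of the disc. x axis: along the lever, outward.
- cam (a joint): Turn of the cam, rad: 0 = low point at the slide's lug, lever straight along the jig's +x; positive = lever anticlockwise from above, towards the jig's +y, then back. Starts at 1.5 to 2.4; turns on past 0 to -0.9. Stays where left; takes 4 to 5 N at the pin. Within 0.4 of 0 the slide has room to go home; further off the disc blocks the lug.
- slide (a joint): Forward travel of the slide, m: starts at 0 to 0.008, home against its stop at 0.032, where its push plate meets the back ends of the rails. Needs about 3 N, stays where it is left.
- push_plate (a point): Middle of the back face of the slide's push plate, 36 mm above the table. The plate is upright, aluminium, 64 mm wide (y), 12 mm thick, from 12 to 56 mm above the table, and moves with the slide. Axes as the jig's: the plate lies on the +x side of this point; behind it (-x) is open, the 12 mm base plate ending 110 mm behind the jig origin.
- ring_post (a point): Middle of the fixed stub with a brass ring blank (24 mm diameter) around which the slide's fork closes; stub 18 mm diameter, top 40 mm above the table, this point at 24 mm. A 38 mm high fixed block stands 15 to 30 mm ahead of it. Leave alone.
- stake: Loose bystander: tapered dark steel stake, 42 mm foot, 75 mm high. Origin under its centre.
- dapping_block: Loose bystander: steel dapping block, 42 mm cube with dimples. Origin under its centre.
- jar: Loose bystander: small amber glass jar with metal cap, 42 mm diameter, 48 mm high. Origin under its centre.
- punch_tray: Loose bystander: small wooden tray with compartments, 75 x 55 mm, 22 mm high. Origin under its centre.

How it is judged (in metres and radians):
On the way:
1. the cam is at its low point (within 0.45 rad) while the slide is still back (less than 14 mm forward) (value of joint cam between -0.45 and 0.45 rad and value of joint slide below 0.014 m), for 0.2 s.
At the end, for the whole second after the job is handed in: The slide is home (travel over 30 of 32 mm) and at rest, the cam is within 0.5 rad of its low point, and the four bystanders stand upright within 20 mm of where they were (value of joint slide above 0.03 m and value of joint cam between -0.5 and 0.5 rad and velocity of joint slide between -0.005 and 0.005 m/s and distance of each of stake, dapping_block, jar, punch_tray from where it was at the start of the episode below 0.02 m and angle between each of stake, dapping_block, jar, punch_tray's own z axis and vertical below 0.2 rad); the robot touches nothing.
It fails at once if the slide was pushed forward (over 14 mm) with the cam not at its low point (over 0.6 rad off) (value of joint slide above 0.014 m and (value of joint cam above 0.6 rad or value of joint cam below -0.6 rad)).
It fails at once if the lever pin was taken between the fingers (horizontal distance between the grasp point and lever_pin below 0.009 m and height (world z) of the grasp point below 0.076 m).
It fails at once if the push plate was taken between the fingers (x of the grasp point in the frame of push_plate between 0.001 and 0.011 m and y of the grasp point in the frame of push_plate between -0.034 and 0.034 m and height (world z) of the grasp point below 0.068 m).
It fails at once if a bystander (stake, dapping block, jar or punch tray) was lifted, knocked over or pushed away by over 20 mm (distance of any of stake, dapping_block, jar, punch_tray from where it was at the start of the episode above 0.02 m or height (world z) of any of stake, dapping_block, jar, punch_tray above 0.012 m or angle between any of stake, dapping_block, jar, punch_tray's own z axis and vertical above 0.3 rad).
It also fails if it takes over 51 s, if anything falls off the work surface, if the arm or the gripper's body presses on something with over 40 N, if the wrist force passes 120 N, or if a joint passes its speed limit or range.

## Working session

There is one attempt and no reset: what is moved stays moved. The work goes in short steps, Python scripts to look and compute and a tool call to move; the robot and the scene stay as the last step left them, time stands still between calls to the robot, and variables do not carry over. Pictures are saved under pics/ and viewed, at most 10 in all, crops included, and the job is handed in when it is done.

Besides the shell and the picture viewer there is one more tool, called after "Request:" as a command line: name --pt "numbers of a row" for each row, then --argument value for the rest. arm_command: Moves the arm, as the interface text tells. Its arguments: {"type":"object","properties":{"motion":{"type":"array"},"grip":{"type":"number"},"squeeze":{"type":"number"}},"required":["motion"]}

```bash
mkdir -p pics; cat > h.py <<'E'
import numpy as np, cv2
from cell import manip, cams
def grab(n):
    f=cams.grab_frame(n); R=cv2.Rodrigues(np.array(f["rvec"],float))[0]; f["R"]=R; f["t"]=np.array(f["tvec"],float).ravel(); f["K"]=np.array(f["intrinsics"]); return f
def ray(f,u,v,z):
    d=f["R"].T@np.linalg.inv(f["K"])@np.array([u,v,1.]); c=-f["R"].T@f["t"]
    return c+d*(z-c[2])/d[2]
def cloud(f):
    Z=f["range_z"]; v,u=np.mgrid[:Z.shape[0],:Z.shape[1]]
    p=np.stack([u*Z,v*Z,Z],-1)@np.linalg.inv(f["K"]).T
    return (p-f["t"])@f["R"]
E
python3 - <<'E'
from h import *
a=grab("top");b=grab("scene")
cv2.imwrite("pics/top.png",a["color"]);cv2.imwrite("pics/scene.png",b["color"])
np.savez("top.npz",c=a["color"],P=cloud(a))
print(manip.get_state()["ee_rot"], manip.get_state()["clock"])
for f in(a,b):print(-f["R"].T@f["t"])
E
```

```text
[-6.97511302e-04  9.86432017e-01  1.64168783e-01 -2.15320174e-05] 0.1
[514.01522994  26.14156687 850.95849401]
[1228.47823183  312.68810909  632.2198621 ]
```

View pics/top.png

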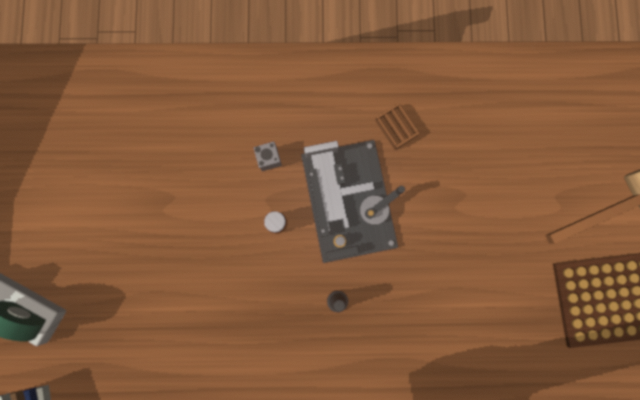

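View pics/scene.png

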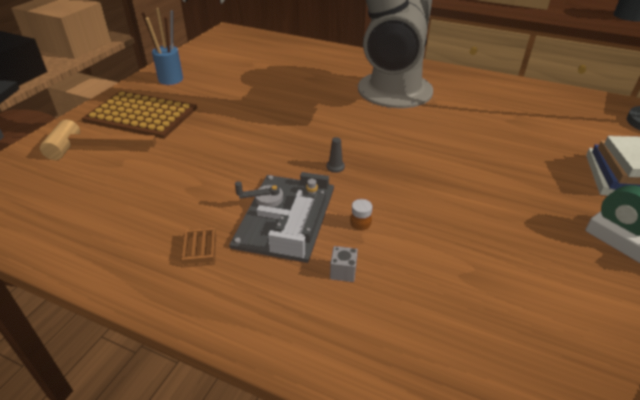

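The top view shows the push plate at about (321,148), ring at (340,240), cam hub at (371,213), and lever pin at (401,190). The bystanders are the block (267,155), jar (275,222), stake (338,300) and tray (400,126). The scene view agrees with this: the slide's forward direction points towards the robot.

```bash
python3 - <<'E'
from h import *
f=grab("top");P=cloud(f)
for n,u,v,z in [("plate",321,148,56),("ring",340,240,40),("hub",371,213,43),("pin",401,190,64),("block",267,155,42),("jar",275,222,48),("stake",338,300,75),("tray",400,126,22)]:
    print(n,ray(f,u,v,z).round(1),P[v,u].round(1))
# base plate: anything above 7mm in the jig's area
m=((P[...,2]>7)&(f["range_z"]>0)).astype(np.uint8)
m[:, :290]=0; m[:,420:]=0; m[:130]=0; m[275:]=0
n,l,s,c=cv2.connectedComponentsWithStats(m)
i=l[200,335]; print(s,i)
q=P[(l==i)&(P[...,2]<20)][:,:2].astype(np.float32)
r=cv2.minAreaRect(q); print(r, cv2.boxPoints(r).round(1))
# push plate
k=(P[...,2]>47)&(P[...,2]<60)&(l==i)
n,l2,s2,c2=cv2.connectedComponentsWithStats(k.astype(np.uint8))
for j in range(1,n):
    if s2[j,4]>8: print("hi",c2[j],P[l2==j].mean(0).round(1),cv2.minAreaRect(P[l2==j][:,:2].astype(np.float32)))
E
```

```text
plate [709.5  19.7  56. ] [708.9  19.7  58.6]
ring [536.5 -14.2  40. ] [536.5 -14.2  40. ]
hub [586.6 -73.4  43. ] [586.6 -73.4  43.1]
pin [ 626.8 -127.5   64. ] [ 626.6 -127.1   65.9]
block [700.1 123.   42. ] [699.8 122.9  43.3]
jar [571.2 106.9  48. ] [571.2 107.   47.5]
stake [429.9  -7.3  75. ] [429.9  -7.3  74.9]
tray [ 761.1 -137.9   22. ] [ 764.6 -140.2   10.5]
[[     0      0    640    400 246938]
 [   383    130     37     19    297]
 [   410    130      1      1      1]
 [   301    140    105    123   8764]] 3
((616.37109375, -34.67469787597656), (220.5607452392578, 150.00550842285156), 10.76857852935791) [[ 494.    18.4]
 [ 522.  -129. ]
 [ 738.7  -87.8]
 [ 710.7   59.6]]
hi [321.2125     146.94583333] [711.5  19.2  56.1] ((712.2467651367188, 19.442302703857422), (13.145522117614746, 63.716922760009766), 11.39834976196289)
hi [398.         191.16666667] [ 626.2 -123.9   53.1] ((626.09423828125, -124.05842590332031), (11.954824447631836, 3.9268274307250977), 38.08021545410156)
```

Request:
arm_command --pt "0.33 -0.12 0 0 0 0" --pt "0.66 -0.24 0 0 0 0" --pt "0.98 -0.35 0 0 0 0" --grip 1 --squeeze 5

```text
clock: 0.4
tcp_pos: [251.9, -430.9, 243.3]
ee_rot: [-0.0, 0.987, 0.163, -0.0]
wrist_force: [0.6, -0.9, -0.5]
width: 76.3
grip_force: 0.0
```

Request:
arm_command --pt "0.33 -0.12 0 0 0 0" --pt "0.66 -0.24 0 0 0 0" --pt "0.98 -0.35 0 0 0 0"

```text
clock: 0.65
tcp_pos: [333.8, -365.5, 243.6]
ee_rot: [-0.0, 0.986, 0.164, -0.0]
wrist_force: [0.7, -1.6, 1.0]
width: 56.7
grip_force: 0.0
```

Request:
arm_command --pt "0.33 -0.12 0 0 0 0" --pt "0.66 -0.24 0 0 0 0" --pt "0.98 -0.35 0 0 0 0"

```text
clock: 0.9
tcp_pos: [415.3, -300.6, 243.6]
ee_rot: [-0.0, 0.986, 0.164, -0.0]
wrist_force: [0.8, -0.8, -0.0]
width: 36.4
grip_force: 0.0
```

Request:
arm_command --pt "0.33 -0.12 0 0 0 0" --pt "0.66 -0.24 0 0 0 0" --pt "0.98 -0.35 0 0 0 0"

```text
clock: 1.15
tcp_pos: [496.7, -235.7, 243.5]
ee_rot: [-0.0, 0.986, 0.164, -0.0]
wrist_force: [0.6, 0.1, 0.8]
width: 16.3
grip_force: 0.0
```

Request:
arm_command --pt "0.33 -0.12 0 0 0 0" --pt "0.66 -0.24 0 0 0 0" --pt "0.98 -0.35 0 0 0 0" --pt "0.98 -0.35 0 0 0 0" --pt "0.98 -0.35 0 0 0 0"

```text
clock: 1.57
tcp_pos: [577.6, -171.0, 242.8]
ee_rot: [-0.0, 0.986, 0.166, -0.001]
wrist_force: [-0.0, -0.2, -0.5]
width: 0.4
grip_force: 0.0
```

Request:
arm_command --pt "0.33 -0.12 0 0 0 -0.06" --pt "0.66 -0.24 0 0 0 -0.12" --pt "0.95 -0.32 0 0 0 -0.18" --pt "0.95 -0.32 0.3 0 0 -0.18" --pt "0.95 -0.32 0.6 0 0 -0.18" --pt "0.95 -0.32 0.9 0 0 -0.18" --pt "0.95 -0.32 0.95 0 0 -0.18" --pt "0.95 -0.32 0.95 0 0 -0.18"

```text
clock: 2.23
tcp_pos: [654.6, -112.2, 146.6]
ee_rot: [-0.001, 0.954, 0.301, -0.002]
wrist_force: [0.9, 0.0, 0.7]
width: 0.7
grip_force: 0.0
```

```bash
python3 - <<'E'
from h import *
f=grab("wrist");cv2.imwrite("pics/w1.png",f["color"]);np.savez("w1.npz",P=cloud(f));P=cloud(f)
J0=np.array([616.4,-34.7]);xj=np.array([-.9824,-.1868]);yj=np.array([.1868,-.9824])
q=P-np.array([*J0,0]);jx=q[...,:2]@xj;jy=q[...,:2]@yj
m=(f["range_z"]>0)&(q[...,2]>56)&(q[...,2]<70)&(abs(jx)<140)&(abs(jy)<130)
n,l,s,c=cv2.connectedComponentsWithStats(m.astype(np.uint8))
for j in range(1,n):
    if s[j,4]>30:
        p=P[l==j];print(c[j].round(),s[j,4],p.mean(0).round(1),jx[l==j].mean().round(1),jy[l==j].mean().round(1))
E
```

```text
[211.  47.] 1459 [711.7  21.3  57.2] -104.1 -37.3
```

View pics/w1.png

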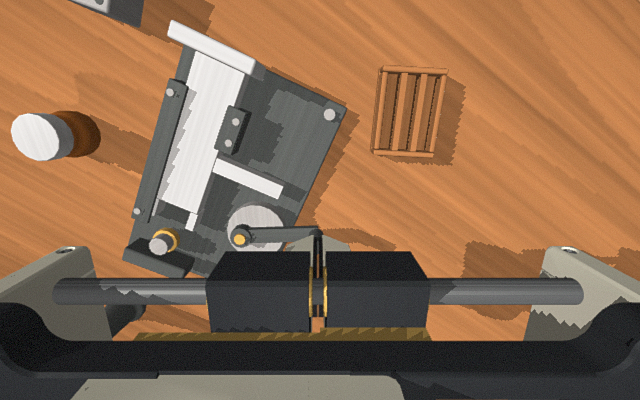

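The wrist view shows the hub at (240,237), and the lever runs right to the pin at about (318,235), just behind the fingers. The plate is at (211,47) and agrees with the top view. I'll go down behind the pin and make contact.

Request:
arm_command --pt "0 0 0.3 0 0 0" --pt "0 0 0.6 0 0 0" --pt "0 0 0.86 0 0 0" --pt "0 0 0.86 0 0 0" --pt "0 0 0.86 0 0 0" --pt "-0.05 0 0.86 0 0 0" --pt "-0.1 0 0.86 0 0 0" --pt "-0.14 0 0.86 0 0 0" --pt "-0.17 0 0.86 0 0 0" --pt "-0.2 0 0.86 0 0 0" --pt "-0.2 0 0.86 0 0 0"

```text
clock: 3.2
tcp_pos: [641.1, -123.5, 64.3]
ee_rot: [0.001, 0.954, 0.301, 0.002]
wrist_force: [3.4, 0.6, 2.5]
width: 0.4
grip_force: 1.9
```

```bash
cat >> h.py <<'E'
J0=np.array([616.4,-34.7]);xj=np.array([-.9824,-.1868]);yj=np.array([.1868,-.9824])
def where():
    from scipy.spatial.transform import Rotation as R
    s=manip.get_state();w,x,y,z=s["ee_rot"];M=R.from_quat([x,y,z,w]).as_matrix()
    p=np.array(s["tcp_pos"])
    q=p[:2]-J0;print("t",s["clock"],"tcp",p.round(1),"jig",(q@xj).round(1),(q@yj).round(1),"yaw",np.degrees(np.arctan2(M[1,0],M[0,0])).round(1),"F",np.round(s["wrist_force"],1),"j6",s["joint_positions"][5].round(2) if hasattr(s["joint_positions"][5],"round") else s["joint_positions"][5])
    piv=np.array([588,-72.6])-p[:2];print("pivot in tool",(M[:2,:2].T@piv).round(1))
def pinjig(img):
    f=grab("top");P=cloud(f);q=P[...,:2]-J0;jx=q@xj;jy=q@yj
    m=(P[...,2]>29)&(P[...,2]<70)&(f["range_z"]>0)&(np.hypot(jx-35,jy-32)<85)&(np.hypot(jx-35,jy-32)>34)&(jy>-3)
    cv2.imwrite(img,cv2.resize(f["color"][110:290,250:450],None,fx=3,fy=3))
    return jx[m],jy[m],P[m][:,2]
E
python3 - <<'E'
from h import *
where()
E
```

```text
t 3.2 tcp [ 641.1 -123.5   64.3] jig -7.7 91.9 yaw 35.1 F [3.4 0.6 2.5] j6 0.65
pivot in tool [-14.2 -72.2]
```

Request:
arm_command --pt "-0.062 0.012 0 0 0 0.056" --pt "-0.124 0.018 0 0 0 0.111" --pt "-0.187 0.019 0 0 0 0.167" --pt "-0.249 0.014 0 0 0 0.222" --pt "-0.311 0.004 0 0 0 0.278" --pt "-0.372 -0.011 0 0 0 0.333" --pt "-0.432 -0.032 0 0 0 0.389" --pt "-0.432 -0.032 0 0 0 0.389"

```text
clock: 3.87
tcp_pos: [602.5, -145.3, 63.1]
ee_rot: [-0.0, 1.0, -0.001, 0.0]
wrist_force: [1.4, 0.8, 1.1]
width: 0.4
grip_force: 0.6
```

```bash
python3 - <<'E'
from h import *
where()
E
```

```text
t 3.8667 tcp [ 602.5 -145.3   63.1] jig 34.3 106.0 yaw -0.1 F [1.4 0.8 1.1] j6 1.21
pivot in tool [-14.7 -72.6]
```

```bash
python3 - <<'E'
from h import *
f=grab("scene");cv2.imwrite("pics/s1.png",cv2.resize(f["color"][120:290,180:400],None,fx=3,fy=3))
E
```

```text
(no output)
```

View pics/s1.png

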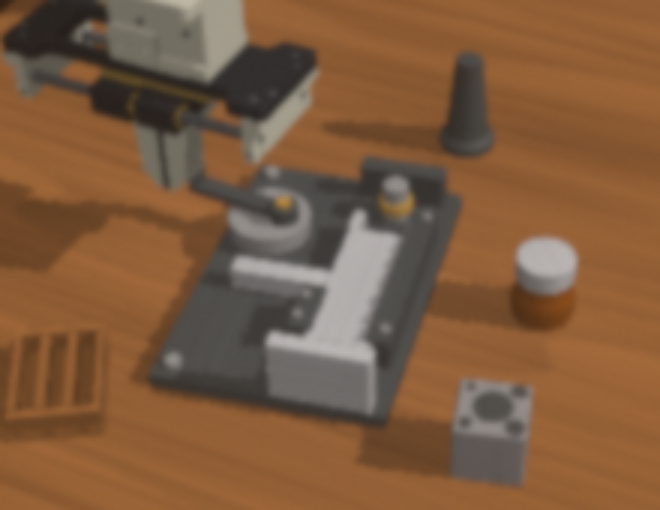

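In the scene view the lever runs from the hub at (285,205) to the fingers at (190,180), and the pin is still ahead of them. The cam is turning as planned, so I'll keep going along the arc.

Request:
arm_command --pt "-0.062 0.012 0 0 0 0.056" --pt "-0.124 0.018 0 0 0 0.111" --pt "-0.187 0.019 0 0 0 0.167" --pt "-0.249 0.014 0 0 0 0.222" --pt "-0.311 0.004 0 0 0 0.278" --pt "-0.372 -0.011 0 0 0 0.333" --pt "-0.432 -0.032 0 0 0 0.389" --pt "-0.432 -0.032 0 0 0 0.389"

```text
clock: 4.58
tcp_pos: [559.4, -142.0, 62.7]
ee_rot: [0.0, 0.954, -0.3, -0.0]
wrist_force: [1.1, -0.6, 0.3]
width: 0.5
grip_force: 0.4
```

Request:
arm_command --pt "-0.062 0.012 0 0 0 0.056" --pt "-0.124 0.018 0 0 0 0.111" --pt "-0.187 0.019 0 0 0 0.167" --pt "-0.249 0.014 0 0 0 0.222" --pt "-0.311 0.004 0 0 0 0.278" --pt "-0.372 -0.011 0 0 0 0.333" --pt "-0.372 -0.011 0 0 0 0.333"

```text
clock: 5.17
tcp_pos: [529.0, -120.0, 62.6]
ee_rot: [0.001, 0.844, -0.536, -0.001]
wrist_force: [0.3, -1.6, -0.0]
width: 0.7
grip_force: 0.5
```

```bash
python3 - <<'E'
from h import *
where()
f=grab("scene");cv2.imwrite("pics/s2.png",cv2.resize(f["color"][120:290,180:400],None,fx=3,fy=3))
E
```

```text
t 5.1667 tcp [ 529.  -120.    62.6] jig 101.8 67.5 yaw -64.8 F [ 0.3 -1.6 -0. ] j6 2.34
pivot in tool [-17.8 -73.6]
```

View pics/s2.png

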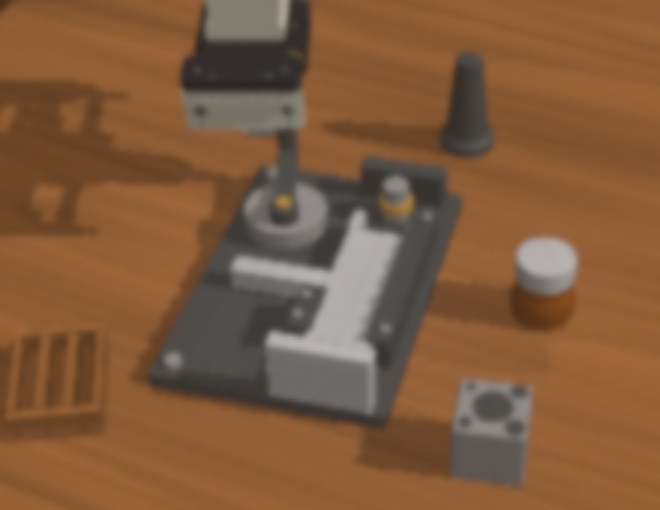

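The lever now runs from (285,205) to about (287,130), with roughly 15° to go. I'll finish the turn, back off and lift.

Request:
arm_command --pt "-0.06 0.01 0 0 0 0.05" --pt "-0.13 0.01 0 0 0 0.1" --pt "-0.2 0 0 0 0 0.156" --pt "-0.205 0 0 0 0 0.156" --pt "-0.205 0 0 0 0 0.156" --pt "0 0.05 0 0 0 0.156" --pt "0.05 0.06 0 0 0 0.156" --pt "0.05 0.06 -0.4 0 0 0.156" --pt "0.05 0.06 -0.8 0 0 0.156" --pt "0.05 0.06 -1 0 0 0.156" --pt "0.05 0.06 -1 0 0 0.156"

```text
clock: 6.13
tcp_pos: [529.1, -127.7, 167.5]
ee_rot: [-0.002, 0.773, -0.634, 0.004]
wrist_force: [1.6, 0.1, -0.7]
width: 0.1
grip_force: 0.0
```

```bash
python3 - <<'E'
from h import *
where()
f=grab("scene");cv2.imwrite("pics/s3.png",cv2.resize(f["color"][120:290,180:400],None,fx=3,fy=3))
P=cloud(f);q=P[...,:2]-J0;jx=q@xj;jy=q@yj;r=np.hypot(jx-35,jy-32)
m=(f["range_z"]>0)&(P[...,2]>31)&(P[...,2]<68)&(r<82)&(r>32)&(jx>36)&(jy>0)
print(m.sum(),jx[m].mean(),jy[m].mean(),P[m][:,2].max(), np.arctan2(jy[m].mean()-32,jx[m].mean()-35))
E
```

```text
t 6.1333 tcp [ 529.1 -127.7  167.5] jig 103.1 75.0 yaw -78.8 F [ 1.6  0.1 -0.7] j6 2.57
pivot in tool [-42.5 -68.5]
152 92.18773913976223 29.012565967997464 64.50694607035922 -0.05219162408425982
```

View pics/s3.png

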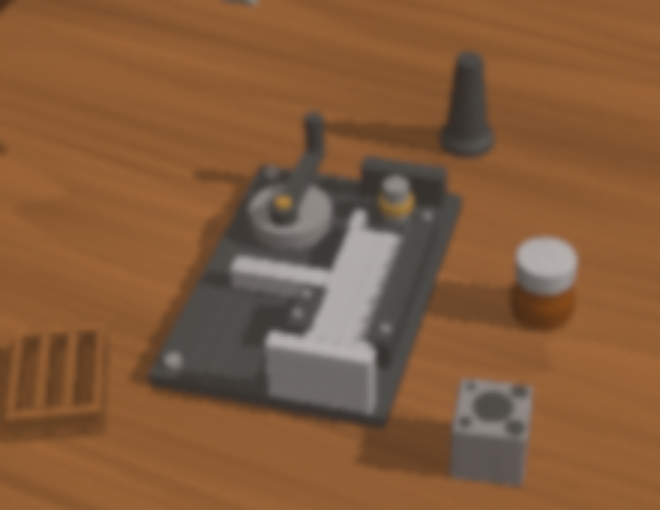

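The lever now points straight forward, with the pin at (315,125) in the crop and a measured angle of about -0.05 rad. The slide is still back. Next I'll go behind the push plate.

Request:
arm_command --pt "-0.05 -0.1 0 0 0 -0.075" --pt "-0.1 -0.2 0 0 0 -0.15" --pt "-0.15 -0.28 0 0 0 -0.22" --pt "-0.2 -0.36 0 0 0 -0.3" --pt "-0.24 -0.44 0 0 0 -0.37" --pt "-0.28 -0.52 0 0 0 -0.45" --pt "-0.32 -0.6 0 0 0 -0.52" --pt "-0.36 -0.68 0 0 0 -0.6" --pt "-0.4 -0.76 0 0 0 -0.67" --pt "-0.44 -0.84 0 0 0 -0.75" --pt "-0.48 -0.92 0 0 0 -0.82" --pt "-0.52 -1 0 0 0 -0.9" --pt "-0.54 -1 0 0 0 -0.97" --pt "-0.54 -1 0 0 0 -0.99" --pt "-0.54 -1 0 0 0 -0.99"

```text
clock: 7.43
tcp_pos: [613.5, -54.1, 160.5]
ee_rot: [-0.001, 0.996, 0.09, -0.002]
wrist_force: [0.3, 0.8, 0.3]
width: 0.9
grip_force: 0.0
```

```bash
python3 - <<'E'
from h import *
where()
E
```

```text
t 7.4333 tcp [613.5 -54.1 160.5] jig 6.4 18.5 yaw 10.4 F [0.3 0.8 0.3] j6 1.18
pivot in tool [-28.4  13.6]
```

Request:
arm_command --pt "0.3 -0.2 0 0 0 0" --pt "0.6 -0.4 0 0 0 0" --pt "0.9 -0.53 0 0 0 0" --pt "0.9 -0.53 0 0 0 0"

```text
clock: 7.77
tcp_pos: [696.2, 17.3, 160.2]
ee_rot: [-0.001, 0.996, 0.09, 0.0]
wrist_force: [-1.7, -0.7, -0.4]
width: 0.0
grip_force: 0.0
```

Request:
arm_command --pt "0.3 0 0 0 0 0" --pt "0.49 0 0 0 0 0" --pt "0.49 0 0 0 0 0" --pt "0.49 0 0.2 0 0 0" --pt "0.49 0 0.4 0 0 0" --pt "0.49 0 0.6 0 0 0" --pt "0.49 0 0.6 0 0 0"

```text
clock: 8.35
tcp_pos: [738.3, 21.8, 96.4]
ee_rot: [-0.001, 0.996, 0.088, -0.005]
wrist_force: [-0.9, -0.7, -1.5]
width: 0.5
grip_force: 0.0
```

```bash
python3 - <<'E'
from h import *
where()
E
```

```text
t 8.35 tcp [738.3  21.8  96.4] jig -130.3 -32.8 yaw 10.1 F [-0.9 -0.7 -1.5] j6 1.32
pivot in tool [-164.6   66.5]
```

Request:
arm_command --pt "0.02 -0.02 0.2 0 0 0" --pt "0.02 -0.02 0.4 0 0 0" --pt "0.02 -0.02 0.46 0 0 0" --pt "0.02 -0.02 0.46 0 0 0" --pt "-0.02 -0.02 0.46 0 0 0" --pt "-0.06 -0.02 0.46 0 0 0" --pt "-0.1 -0.02 0.46 0 0 0" --pt "-0.13 -0.02 0.46 0 0 0" --pt "-0.16 -0.02 0.46 0 0 0" --pt "-0.19 -0.02 0.46 0 0 0" --pt "-0.22 -0.02 0.46 0 0 0" --pt "-0.25 -0.02 0.46 0 0 0" --pt "-0.28 -0.02 0.46 0 0 0" --pt "-0.3 -0.02 0.46 0 0 0"

```text
clock: 9.52
tcp_pos: [711.7, 18.6, 56.9]
ee_rot: [0.0, 0.996, 0.089, 0.0]
wrist_force: [3.4, -0.4, 2.4]
width: 0.3
grip_force: 1.6
```

```bash
python3 - <<'E'
from h import *
where()
f=grab("scene");cv2.imwrite("pics/s4.png",cv2.resize(f["color"][120:290,180:400],None,fx=3,fy=3))
E
```

```text
t 9.5167 tcp [711.7  18.6  56.9] jig -103.6 -34.5 yaw 10.2 F [ 3.4 -0.4  2.4] j6 1.31
pivot in tool [-137.9   67.9]
```

View pics/s4.png

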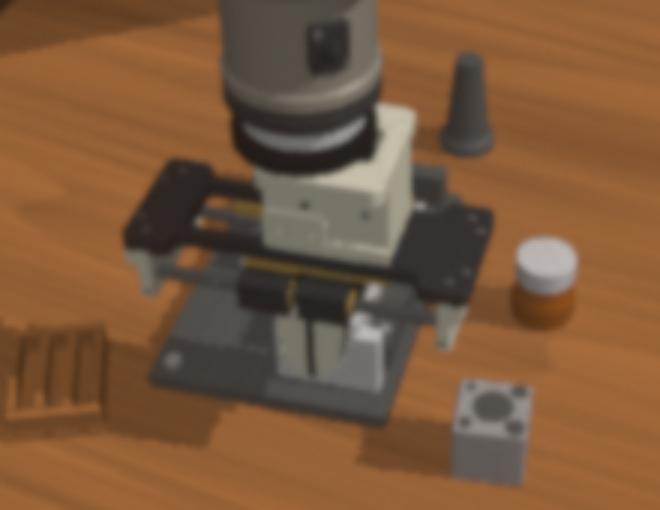

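The fingers are on the plate at about (310,350), it is moving at about 3 N, and the bystanders haven't moved. I'll continue slowly.

Request:
arm_command --pt "-0.02 0 0 0 0 0" --pt "-0.04 0 0 0 0 0" --pt "-0.06 0 0 0 0 0" --pt "-0.08 0 0 0 0 0" --pt "-0.1 0 0 0 0 0" --pt "-0.11 0 0 0 0 0" --pt "-0.12 0 0 0 0 0" --pt "-0.13 0 0 0 0 0" --pt "-0.14 0 0 0 0 0"

```text
clock: 10.32
tcp_pos: [701.3, 16.6, 57.0]
ee_rot: [0.0, 0.996, 0.089, 0.004]
wrist_force: [18.2, 2.4, -5.4]
width: 0.8
grip_force: 9.0
```

Request:
arm_command --pt "-0.01 0 0 0 0 0" --pt "-0.02 0 0 0 0 0" --pt "-0.03 0 0 0 0 0" --pt "-0.03 0 0 0 0 0"

```text
clock: 10.65
tcp_pos: [701.1, 16.6, 57.2]
ee_rot: [0.0, 0.996, 0.089, 0.008]
wrist_force: [25.9, 4.1, -11.2]
width: 0.4
grip_force: 12.8
```

Request:
arm_command --pt "-0.01 0 0 0 0 0" --pt "-0.02 0 0 0 0 0" --pt "-0.02 0 0 0 0 0"

```text
clock: 10.9
tcp_pos: [700.9, 16.5, 57.4]
ee_rot: [0.0, 0.996, 0.089, 0.01]
wrist_force: [32.5, 6.1, -14.5]
width: 0.6
grip_force: 16.3
```

It's against a hard stop. I'll back away, lift and check.

Request:
arm_command --pt "0.1 0 0 0 0 0" --pt "0.3 0 0 0 0 0" --pt "0.42 0 0 0 0 0" --pt "0.42 0 0 0 0 0" --pt "0.42 0 -0.4 0 0 0" --pt "0.42 0 -0.8 0 0 0" --pt "0.42 0 -1 0 0 0" --pt "0.42 0 -1 0 0 0"

```text
clock: 11.57
tcp_pos: [735.8, 22.6, 162.9]
ee_rot: [0.001, 0.996, 0.089, 0.004]
wrist_force: [0.1, 0.3, 0.4]
width: 0.2
grip_force: 0.0
```

Request:
arm_command --pt "0 -0.4 -0.3 0 0 0" --pt "0 -0.8 -0.6 0 0 0" --pt "0 -1 -0.8 0 0 0" --pt "0 -1 -0.8 0 0 0"

```text
clock: 11.9
tcp_pos: [716.1, 127.2, 241.8]
ee_rot: [-0.001, 0.996, 0.091, 0.003]
wrist_force: [-0.3, 0.4, 1.6]
width: 0.5
grip_force: 0.0
```

```bash
python3 - <<'E'
from h import *
where()
f=grab("scene");cv2.imwrite("pics/s5.png",cv2.resize(f["color"][120:290,180:400],None,fx=3,fy=3))
P=cloud(f);q=P[...,:2]-J0;jx=q@xj;jy=q@yj;r=np.hypot(jx-35,jy-32)
m=(f["range_z"]>0)&(P[...,2]>31)&(P[...,2]<68)&(r<82)&(r>32)&(jx>36)&(jy>0)
print("cam",m.sum(), np.arctan2(jy[m].mean()-32,jx[m].mean()-35))
m=(f["range_z"]>0)&(P[...,2]>40)&(P[...,2]<52)&(jx<-50)&(jx>-140)&(abs(jy+35)<30)
print("plate back",m.sum(),np.median(jx[m]))
E
```

```text
t 11.9 tcp [716.1 127.2 241.8] jig -128.1 -140.4 yaw 10.5 F [-0.3  0.4  1.6] j6 1.46
pivot in tool [-162.2  173.2]
cam 154 -0.05277645755235668
plate back 156 -83.07463556244964
```

View pics/s5.png

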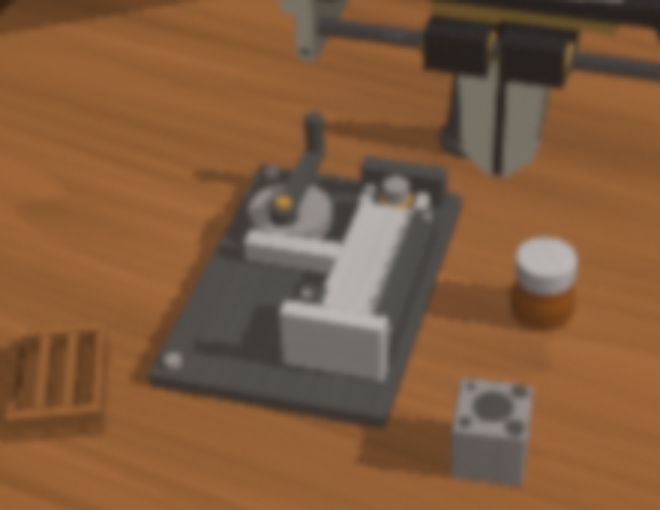

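The fork is around the ring at (395,195) and the lever is still straight. Before handing in, I'll check the plate's front face against the rails' back ends in the first depth image.

```bash
python3 - <<'E'
from h import *
P=np.load("w1.npz")["P"];q=P[...,:2]-J0;jx=q@xj;jy=q@yj
for lo,hi in((-75,-56),(-13,0)):
    m=(P[...,2]>31)&(P[...,2]<39)&(jy>lo)&(jy<hi)&(jx>-92)&(jx<60)
    print("rail",m.sum(),np.percentile(jx[m],[0,2,5,50]).round(1))
m=(P[...,2]>54)&(P[...,2]<60)&(abs(jy+35)<30)&(jx<-60);print("plate before",np.percentile(jx[m],[5,50,95]).round(1))
f=grab("top");P=cloud(f);q=P[...,:2]-J0;jx=q@xj;jy=q@yj
m=(P[...,2]>50)&(P[...,2]<60)&(abs(jy+35)<30)&(jx<-50)&(jx>-130);print("plate now",m.sum(),np.percentile(jx[m],[5,50,95]).round(1) if m.any() else "")
E
```

```text
rail 2494 [-91.9 -69.8 -66.6 -13.1]
rail 546 [-70.2 -69.8 -68.8 -51.3]
plate before [-109.4 -104.1  -98.7]
plate now 218 [-81.8 -75.8 -70.7]
```

The plate's front face is at -70 mm, level with the rails' back ends at -70 mm, so the slide is home.

```bash
python3 -c "
from cell import manip
print(manip.sign_off())"
```

```text
the job is handed in; nothing more can be done
None
```

The job is handed in at about 12 s of the 51 s allowed: cam at its low point (about -0.05 rad), slide home against the rails, hand clear, and bystanders unmoved in the pictures; sign-off returned no verdict.

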